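# Send a finished print down the gravity slide

### The arm

A 6-joint arm with a two-finger parallel gripper is mounted at the origin on the work surface. World frame = base frame: x ahead of the robot, y to its left, z up, the work surface at z = 0. Lengths are in m, angles in degrees, forces in N, time in s.
With the tool pointing down it reaches from about 0.4 to 0.825 m from the base axis. Payload 7 kg.
Tool frame: the origin (TCP) lies between the finger pads; the fingertips stand 19 mm ahead of it and the grasp point (between the pads) is the TCP; z points along the fingers, y is the line along which they close (so a half turn about z gives the same grasp; the last joint's range is limited). The gripper opens to 88 mm and grips with 3 to 60 N. Pads are 19 mm wide; open, the fingers measure 130 mm over their backs; the gripper's body (78 mm by 193 mm) begins 47 mm behind the grasp point.
Start: joints at [-60.556, 20.546, 0.682, 0, -70.136, -16.507], TCP at [0.151, -0.658, 0.246] pointing down, gripper open.
Joint ranges: [-176.03, 176.03], [-82.01, 121.73], [-58.28, 71.71], [-173.87, 95.51], [-174.79, -0.11], [-173.66, 173.66]. Speed limits (degrees/s): [136.94, 136.94, 172.46, 180, 180, 180].

### API

Orientations are given as [roll, pitch, yaw] about the fixed x, y, z axes, in that order (R = Rz(yaw) Ry(pitch) Rx(roll)).
In Python, from plant import get_obs, snapshot, close_job, spot_in, spot_point gives the robot as it stands.
- The arm moves only by the tool play_rows, never from a script. Its argument "plan" is a list of rows, each a list of 6 numbers: the shift along the tool's x, y, z in cm, then the turn, a rotation vector about the tool's x, y, z in degrees. A call has 1 to 20 rows; each row shifts and turns the commanded pose from where the row before left it, along the tool's axes as they then stand; what a row does not reach is not made up. A row lasts 1/12 s, in which the tool goes at most 41.7 mm and 7.16 degrees, less where a joint would pass 70% of its speed; a pose out of reach is approached as far as the arm can. A call is refused whole if a number of a shift passes 4.17 or a number of a turn 7.16, either way. A call with a gripper value outside its range is refused whole. "grip" is the finger opening in cm, from 0 to 8.76, set as the call begins (left out, the last holds). The fingers move at their own pace and stop on an object; the grip force is fixed at half the most. Time passes only in rows, so rows that do not move let the fingers close. It gives the time, the measured TCP pose, the force, the opening and the grip force at its end, in the units of the state.
- get_obs(): the state, without advancing time (a new reading comes with each control period).
- snapshot(name): name is "scene" or "side" or "wrist"; returns a dict with "frame" (480x640x3 uint8, red, green, blue), "fx", "fy", "cx", "cy" (pixels), "k1" (the pictures are not rectified: a ray, as slopes to the right and down, at radius r is drawn at 1 + k1 r^2 times it, then the intrinsics apply), "position" and "attitude" of the camera in the world. Camera axes: x right, y down, z forward; pixel columns grow to the right and rows downward; lengths in m; the calibration is good to about 2 mm. A picture is of the moment at which its call begins. There is no depth.
- close_job(): hands the job in; it is judged then, once.
Trained networks look in the newest picture that a camera, given by its name, has taken for a name from the list of things; names that differ only in an ending like _2 or _b are one class to them, and where a whole thing is asked for, a point or a joint stands for the part that bears it (a point fixed in the world has none). Each returns a list of dicts, best first, with "score" (0 to 1); they miss things now and then, are a little off and sometimes report something else, mostly with a low value. They report only what shows in the picture. A call takes as long as a camera call. They do not tell look-alikes from the thing itself.
- spot_in(camera, thing): "position" ([x, y, z] in m, in world coordinates, good to about 4 mm: the middle of the surface that is visible of it).
- spot_point(camera, thing): "position" ([x, y, z] in m, in world coordinates, good to about 4 mm: a listed point, or the origin of a listed thing).
The state is a dict: "clock": time; "joint_pos": joint angles; "qvel": joint speeds; "tau": joint torques, N m; "tool_pos": TCP position; "orientation": TCP orientation; "force": force on the tool from outside, world axes, zero at the start; "moment": the same for the moment, N m; "opening": finger opening in m; "gripper_force": force on a finger pad.
Only numpy, scipy, OpenCV 4.12 (cv2) and the standard library are available. Lean on these libraries where they do the work, as an engineer would, in place of code of your own. Each camera call takes 0.05 s, during which the arm holds its last target. There are 200 camera calls.

### The job

Of the white prints on the dark print bed, take the long rectangular housing, set it lengthwise on the upper half of the sloped aluminium slide and let go of it there, so that it slides down by itself and comes to rest flat on the slide against the black stop at the bottom. Set it down gently, not dropped from a height, do not hold or push it in the lower half, and leave the other two prints where they are.

Things in the scene. Friction and masses are not known exactly. Their poses are not given: they have to be found in the camera images.
- housing_mid (a point): long housing: white printed block 70 mm long (its x), 42 wide (y), 34 high (z, up), about 55 g, five vent slots in each long side, two round marks on top; the point is its centre, 17 mm above its underside. Lies flat on the print bed, a dark square plate 260 x 260 x 3 mm on the table, turned up to 45 degrees. Grip it across the 42 mm width; either end may lead down the slide
- lane: slick aluminium slide, tilted 25 degrees, low end nearest the robot. Origin: on the deck at the foot of the stop, mid-width, 28 mm above the table; x up the slope, y across, z out of the deck. Deck 260 mm long, open at the top, 62 wide between guides 6 thick and 10 high; black stop 12 thick, 20 high. Friction about 0.2: parts slide at once; at the stop the housing's centre is at x 35, z 17 mm
- short_housing_mid (a point): bystander: a white printed block like the housing but square, 42 x 42 x 34 mm, with two slots a side and one round mark on top; this point is its centre. On the same bed, to be left alone
- hub_mid (a point): bystander: a white printed round hub, 34 mm high, flange 52 mm in diameter below, 34 mm in diameter above; this point is its centre. On the same bed, to be left alone
Not all that is in view belongs to the job. Leave any orange look-alike of the part that bears housing_mid alone.

How it is judged:
By the outcome, as a careful person would: the job done as asked, in the order asked, and still so for the second after the job is handed in, with the robot touching nothing.
It also fails if it takes over 40 s, if anything falls off the work surface, if the arm or the gripper's body presses on something with over 40 N, if the wrist force passes 120 N, or if a joint passes its speed limit or range.

## Working session

There is one attempt and no reset: what is moved stays moved. The work goes in short steps, Python scripts to look and compute and a tool call to move; the robot and the scene stay as the last step left them, time stands still between calls to the robot, and variables do not carry over. Pictures are saved under pics/ and viewed, at most 10 in all, crops included, and the job is handed in when it is done.

Besides the shell and the picture viewer there is one more tool, called after "Request:" as a command line: name --pt "numbers of a row" for each row, then --argument value for the rest. play_rows: Moves the arm, as the interface text tells. Its arguments: {"type":"object","properties":{"plan":{"type":"array","items":{"type":"array","items":{"type":"number"}}},"grip":{"type":"number"}},"required":["plan"]}

```bash
mkdir -p pics; ls; cat > h.py <<'E'
import numpy as np, cv2
from scipy.spatial.transform import Rotation as R
from plant import get_obs, snapshot, close_job, spot_in, spot_point
def Rm(a):
    a=np.array(a,float)
    return a if a.shape==(3,3) else R.from_euler('xyz',a,degrees=True).as_matrix()
def proj(s,P):
    c=(np.array(P)-s['position'])@Rm(s['attitude']); x,y=c[0]/c[2],c[1]/c[2]; k=1+s['k1']*(x*x+y*y)
    return s['fx']*x*k+s['cx'],s['fy']*y*k+s['cy']
def ray(s,u,v,z):
    x0,y0=(u-s['cx'])/s['fx'],(v-s['cy'])/s['fy'];x,y=x0,y0
    for _ in range(10):
        k=1+s['k1']*(x*x+y*y);x,y=x0/k,y0/k
    d=Rm(s['attitude'])@[x,y,1];p=np.array(s['position'])
    return p+d*(z-p[2])/d[2]
E
python3 - <<'E'
from h import *
ims=[]
for c in ['scene','side']:
    s=snapshot(c);print(c,s['position'],s['attitude'],s['k1'],s['fx'])
    cv2.imwrite(f'pics/{c}0.png',s['frame'][:,:,::-1])
    for t in ['housing_mid','short_housing_mid','hub_mid','lane']:
        for r in spot_point(c,t)[:3]: print(t,np.round(r['position'],4),round(r['score'],2),np.round(proj(s,r['position'])))
o=get_obs();print(o['orientation'],o['clock'])
E
```

```text
pics
scene [ 0.96046966 -0.69352641  0.93798474] [-1.41357407e+02  2.25578464e-02  3.73850382e+01] -0.027212095945381484 524.280799699869
housing_mid [ 0.6226 -0.4525  0.018 ] 0.66 [254. 392.]
housing_mid [ 0.6073 -0.5801  0.018 ] 0.58 [198. 442.]
housing_mid [ 0.6381 -0.2955  0.0192] 0.56 [312. 337.]
short_housing_mid [ 0.5766 -0.1514  0.0223] 0.9 [331. 274.]
hub_mid [ 0.5148 -0.2876  0.0197] 0.7 [268. 302.]
lane [0.4169 0.2064 0.0274] 0.73 [364. 154.]
side [0.19213614 0.73477521 0.73365378] [-125.55290535    0.43794613 -158.92183632] -0.06295471569895511 472.04569756980743
housing_mid [ 0.6256 -0.4518  0.0183] 0.82 [330. 187.]
housing_mid [ 0.6338 -0.2931  0.0155] 0.75 [307. 214.]
housing_mid [ 0.6002 -0.5795  0.0167] 0.63 [351. 171.]
short_housing_mid [ 0.5809 -0.1456  0.0187] 0.63 [305. 246.]
hub_mid [ 0.5172 -0.2836  0.0197] 0.81 [346. 223.]
lane [0.4179 0.2081 0.0325] 0.96 [312. 365.]
[ 1.79993011e+02 -2.91025210e-03 -1.67064249e+02] 0.5
```

View pics/scene0.png

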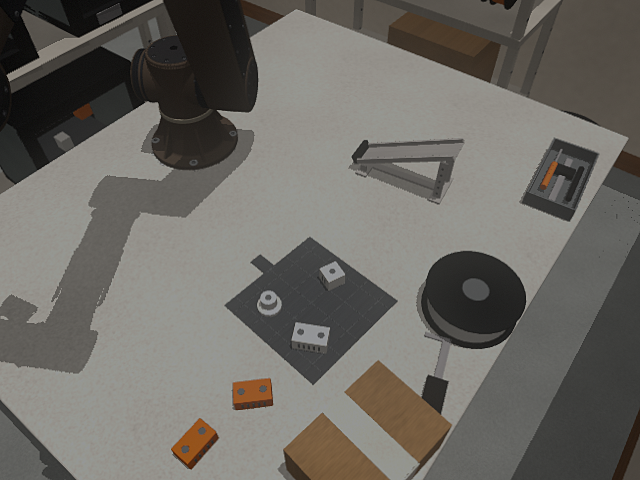

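View pics/side0.png

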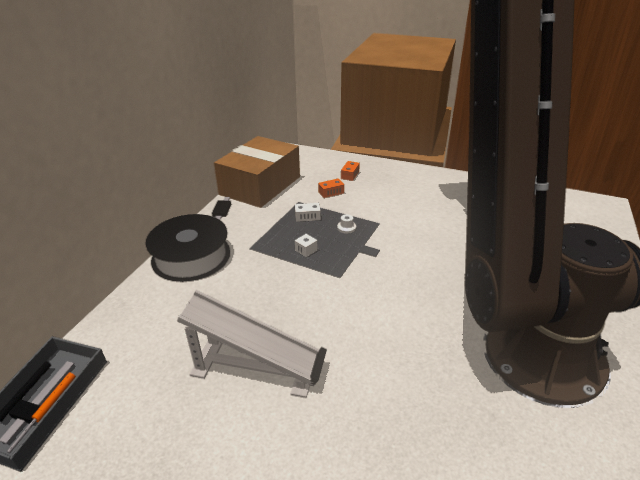

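The white long housing is at scene (312,337) / side (307,214). Things that could be mistaken for it are the orange blocks at (254,392) and (195,442), the white square block at (331,274) and the round hub at (268,302). I choose (312,337). Next is a close crop of it and of the slide.

```bash
python3 - <<'E'
from h import *
s=snapshot('scene');t=snapshot('side')
f=lambda a,x,y,w,h,k:cv2.resize(a['frame'][y:y+h,x:x+w,::-1],None,fx=k,fy=k,interpolation=cv2.INTER_CUBIC)
a=np.zeros((600,800,3),np.uint8)
a[:300,:400]=f(s,280,310,80,60,5); a[:300,400:]=f(s,340,125,133,100,3)[:300,:400] if 0 else cv2.resize(s['frame'][125:225,340:473,::-1],(400,300))
a[300:,:400]=f(t,265,190,80,60,5); a[300:,400:]=cv2.resize(t['frame'][285:405,170:330,::-1],(400,300))
cv2.imwrite('pics/c1.png',a)
E
```

```text
(no output)
```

View pics/c1.png

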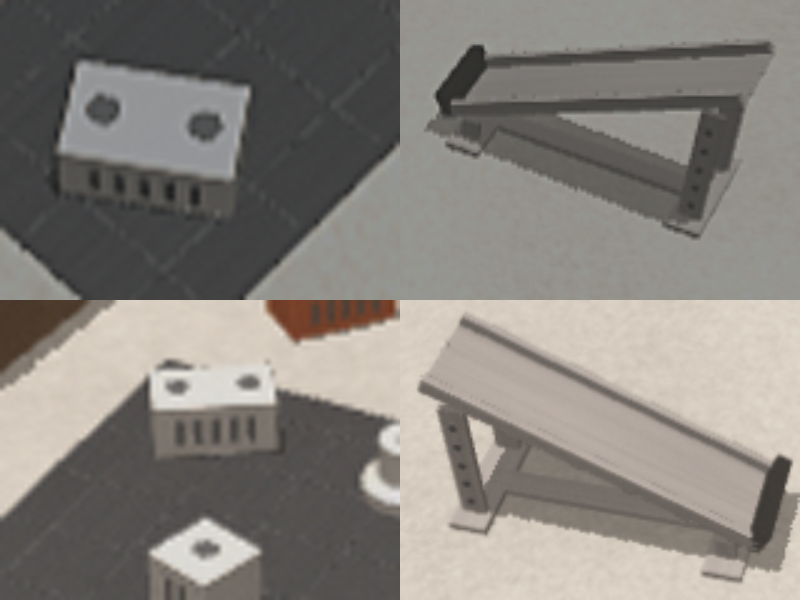

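```bash
python3 - <<'E'
from h import *
from scipy.optimize import least_squares
s=snapshot('scene');t=snapshot('side')
C=[ray(s,280+x/5,310+y/5,.037) for x,y in[(78,62),(250,87),(238,180),(57,153)]]
C=np.array(C);print('corners',C.round(4),C.mean(0))
for i in range(4):
    d=C[(i+1)%4]-C[i];print(np.linalg.norm(d).round(4),np.degrees(np.arctan2(d[1],d[0])).round(1))
obs=[(s,464,139,(.26,.037,.01)),(s,454,157.7,(.26,-.037,.01)),(t,178,319,(.26,.037,.01)),(t,195.2,290.6,(.26,-.037,.01))]
def M(p):return R.from_euler('ZY',[p[2],-25],degrees=True).as_matrix()
def f(p):
    o=np.r_[p[:2],.028];r=[]
    for c,u,v,l in obs: r+=list(np.subtract(proj(c,o+M(p)@l),(u,v)))
    return r+list((p[:2]-[.4174,.2072])/.004*1)
q=least_squares(f,[.417,.207,0]);print(q.x,q.fun.round(1))
p=q.x
a=np.zeros((600,800,3),np.uint8)
for c,x0,y0,w,h,k in[(s,340,125,133,100,0),(t,170,285,160,120,1)]:
    im=cv2.resize(c['frame'][y0:y0+h,x0:x0+w,::-1],(400*2,600))[:, :];im=im.copy()
    for y in(-.037,-.031,.031,.037):
        z=.01 if abs(y)>.035 else 0
        P=[proj(c,np.r_[p[:2],.028]+M(p)@[x,y,z]) for x in(0,.26)]
        P=[(int((u-x0)*800/w),int((v-y0)*600/h)) for u,v in P];cv2.line(im,*P,(0,0,255),1)
    a[:, k*400:(k+1)*400]=cv2.resize(im,(400,600))
cv2.imwrite('pics/c2.png',a)
for n in('scene','side'):
    print([(np.round(r['position'],4),r['score']) for r in spot_in(n,'housing_mid')])
E
```

```text
corners [[ 0.598  -0.2978  0.037 ]
 [ 0.6589 -0.2656  0.037 ]
 [ 0.6796 -0.3012  0.037 ]
 [ 0.6171 -0.3343  0.037 ]] [ 0.6383846  -0.29971633  0.037     ]
0.0689 27.9
0.0412 -59.7
0.0708 -152.1
0.0411 117.6
[0.41780106 0.20654714 9.44691502] [-0.3 -2.3 -0.5 -2.3 -0.7 -2.  -0.6 -1.4  0.1 -0.2]
[(array([ 0.6101, -0.5823,  0.0335]), 0.94), (array([ 0.6401, -0.3025,  0.0357]), 0.87), (array([ 0.6252, -0.4563,  0.0354]), 0.72)]
[(array([ 0.6178, -0.4371,  0.0278]), 0.97), (array([ 0.5941, -0.5563,  0.0314]), 0.84), (array([ 0.631 , -0.284 ,  0.0308]), 0.68)]
```

View pics/c2.png

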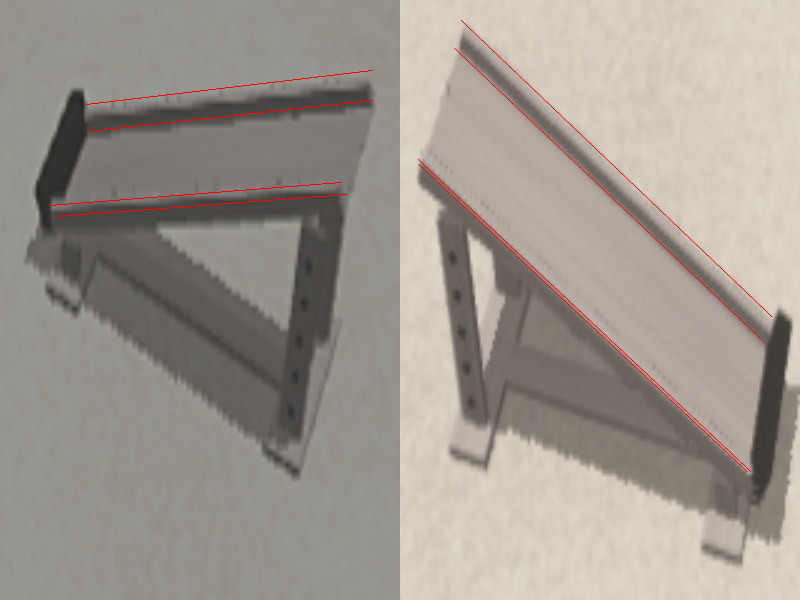

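The crop confirms a white block with five slots and two marks, with its long axis at about 28°. The slide runs at a yaw of about 9.4°. Now I move above the housing and check it with the wrist camera.

```bash
cat >> h.py <<'E'
def go(p,Rt):
    o=get_obs();A=Rm(o['orientation']);d=A.T@(np.array(p)-o['tool_pos'])*100
    w=R.from_matrix(A.T@Rt).as_rotvec(degrees=True)
    print('clock',o['clock'],'tcp',np.round(o['tool_pos'],4),'rpy',np.round(o['orientation'],2),'shift cm(before turn)',d.round(2),'turn',w.round(2))
def down(yaw):return Rm([180,0,yaw])
E
python3 - <<'E'
from h import *
go([.638,-.297,.2],down(-152))
E
```

```text
clock 0.8 tcp [ 0.1511 -0.6579  0.2456] rpy [-180.      0.   -167.06] shift cm(before turn) [-55.53  24.27   4.56] turn [ -0.     0.   -15.06]
```

Request:
play_rows --pt "-3.27 1.43 0.27 0 0 0" --pt "-3.27 1.43 0.27 0 0 0" --pt "-3.27 1.43 0.27 0 0 0" --pt "-3.27 1.43 0.27 0 0 0" --pt "-3.27 1.43 0.27 0 0 0" --pt "-3.27 1.43 0.27 0 0 0" --pt "-3.27 1.43 0.27 0 0 0" --pt "-3.27 1.43 0.27 0 0 0" --pt "-3.27 1.43 0.27 0 0 0" --pt "-3.27 1.43 0.27 0 0 0" --pt "-3.27 1.43 0.27 0 0 0" --pt "-3.27 1.43 0.27 0 0 0" --pt "-3.27 1.43 0.27 0 0 0" --pt "-3.27 1.43 0.27 0 0 0" --pt "-3.27 1.43 0.27 0 0 0" --pt "-3.27 1.43 0.27 0 0 0" --pt "-3.27 1.43 0.27 0 0 0" --pt "0 0 0 0 0 -5" --pt "0 0 0 0 0 -5" --pt "0 0 0 0 0 -5" --grip 8.76

```text
clock: 2.47
tool_pos: [0.6391, -0.2956, 0.1991]
orientation: [180.0, -0.0, -151.7]
force: [0.9, -0.9, 0.7]
opening: 0.0876
gripper_force: 0.0
```

```bash
python3 - <<'E'
from h import *
s=snapshot('wrist');cv2.imwrite('pics/w1.png',s['frame'][:,:,::-1]);print(s['position'],s['attitude'])
for f in(spot_point,spot_in):print([(np.round(r['position'],4),round(r['score'],2),np.round(proj(s,r['position']))) for r in f('wrist','housing_mid')])
go([.638,-.297,.2],down(-152))
g=cv2.cvtColor(s['frame'],cv2.COLOR_RGB2GRAY)
n,l,st,c=cv2.connectedComponentsWithStats((g>150).astype('uint8'))
for i in range(1,n):
    if st[i,4]>800:
        pts=np.argwhere(l==i)[:,::-1].astype(np.float32);r=cv2.boxPoints(cv2.minAreaRect(pts))
        P=np.array([ray(s,u,v,.037) for u,v in r]);d=[P[1]-P[0],P[2]-P[1]]
        print(st[i],P.mean(0).round(4),[(np.linalg.norm(e).round(4),np.degrees(np.arctan2(e[1],e[0])).round(1)) for e in d])
E
```

```text
[ 0.56550836 -0.33520882  0.33804296] [1.62086439e+02 6.13272848e-03 1.18219900e+02]
[(array([ 0.6252, -0.4566,  0.0125]), 0.95, array([129., 100.])), (array([ 0.6376, -0.2961,  0.0224]), 0.61, array([312., 216.]))]
[(array([ 0.6301, -0.3004,  0.0389]), 0.94, array([312., 210.])), (array([ 0.6213, -0.4536,  0.0363]), 0.89, array([121.,  97.])), (array([ 0.6027, -0.5477,  0.0271]), 0.62, array([21., 14.]))]
clock 2.6167 tcp [ 0.6385 -0.2964  0.1996] rpy [ 1.7999e+02 -1.0000e-02 -1.5218e+02] shift cm(before turn) [ 0.07 -0.03 -0.04] turn [ 0.01 -0.01 -0.18]
[    0     0   405   358 58089] [ 0.6636 -0.3821  0.037 ] [(np.float64(0.2866), np.float64(-163.6)), (np.float64(0.2738), np.float64(116.1))]
[ 469    0   73   38 1412] [ 0.4538 -0.2493  0.037 ] [(np.float64(0.0497), np.float64(121.7)), (np.float64(0.0239), np.float64(33.5))]
[ 371   41   70   68 2685] [ 0.5149 -0.287   0.037 ] [(np.float64(0.0365), np.float64(168.8)), (np.float64(0.0469), np.float64(82.4))]
[ 519  147  121  165 9221] [ 0.5494 -0.0681  0.037 ] [(np.float64(0.1522), np.float64(179.2)), (np.float64(0.0898), np.float64(92.9))]
[ 283  219   56   46 2207] [ 0.6519 -0.2896  0.037 ] [(np.float64(0.0349), np.float64(-152.9)), (np.float64(0.0399), np.float64(118.2))]
[ 208  394  249   52 7956] [ 0.7884 -0.1945  0.037 ] [(np.float64(0.2122), np.float64(118.3)), (np.float64(0.0569), np.float64(36.0))]
```

View pics/w1.png

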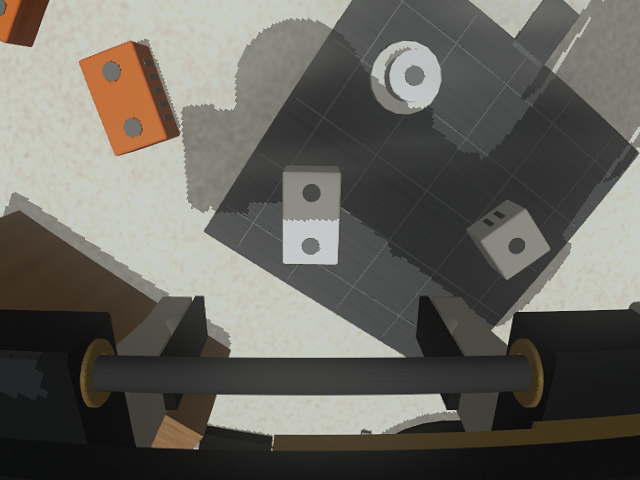

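The picture shows the housing's top face at x 283–340, y 172–264, with marks at (311,192) and (310,246). It is well aligned with the fingers. Next I compute its centre and the descent.

```bash
python3 - <<'E'
from h import *
s=snapshot('wrist')
P=np.array([ray(s,u,v,.037) for u,v in[(284,172),(340,172),(338,264),(283,263)]]);print(P.mean(0).round(4),np.linalg.norm(P[3]-P[0]),np.linalg.norm(P[1]-P[0]))
m=[ray(s,311,192,.037),ray(s,310.4,245.5,.037)];d=m[0]-m[1];print(np.mean(m,0).round(4),np.degrees(np.arctan2(d[1],d[0])))
c=(P.mean(0)+np.mean(m,0))/2
go([c[0],c[1],.037],down(-152.2))
E
```

```text
[ 0.636 -0.298  0.037] 0.06842351590056465 0.039409990179294044
[ 0.6362 -0.2983  0.037 ] -152.87057356882647
clock 2.6667 tcp [ 0.6384 -0.2965  0.1997] rpy [-180.      0.   -152.24] shift cm(before turn) [ 0.28 -0.04 16.27] turn [-0.    0.   -0.04]
```

Request:
play_rows --pt "0.25 0 2 0 0 0" --pt "0 0 2 0 0 0" --pt "0 0 2 0 0 0" --pt "0 0 2 0 0 0" --pt "0 0 2 0 0 0" --pt "0 0 2 0 0 0" --pt "0 0 2 0 0 0" --pt "0 0 1.2 0 0 0" --pt "0 0 0.7 0 0 0" --pt "0 0 0.4 0 0 0" --pt "0 0 0 0 0 0" --pt "0 0 0 0 0 0"

```text
clock: 3.67
tool_pos: [0.6368, -0.2979, 0.0375]
orientation: [-179.9, 0.0, -152.1]
force: [0.4, -0.2, 0.4]
opening: 0.0876
gripper_force: 0.0
```

Request:
play_rows --pt "0 0 0 0 0 0" --pt "0 0 0 0 0 0" --pt "0 0 0 0 0 0" --pt "0 0 0 0 0 0" --pt "0 0 0 0 0 0" --pt "0 0 0 0 0 0" --pt "0 0 0 0 0 0" --pt "0 0 0 0 0 0" --grip 3.6

```text
clock: 4.33
tool_pos: [0.6363, -0.2977, 0.0367]
orientation: [-180.0, -0.0, -152.1]
force: [0.2, 0.1, -0.1]
opening: 0.0418
gripper_force: 29.9
```

Request:
play_rows --pt "0 0 -0.5 0 0 0" --pt "0 0 -1.5 0 0 0" --pt "0 0 -3 0 0 0" --pt "0 0 -3 0 0 0" --pt "0 0 -3 0 0 0" --pt "0 0 -3 0 0 0" --pt "0 0 -3 0 0 0" --pt "0 0 -3 0 0 0" --pt "0 0 -2 0 0 0" --pt "0 0 0 0 0 0"

```text
clock: 5.17
tool_pos: [0.638, -0.2986, 0.2632]
orientation: [-179.6, 0.3, -152.0]
force: [0.7, 0.1, 0.3]
opening: 0.0418
gripper_force: 29.9
```

```bash
cat >> h.py <<'E'
def lane(p,l):
    M=R.from_euler('ZY',[p[2],-25],degrees=True).as_matrix()
    return np.r_[p[:2],p[3] if len(p)>3 else .028]+M@l, M@np.diag([-1,1,-1])
E
python3 - <<'E'
from h import *
T,Q=lane([.4178,.2065,9.45],[.19,0,.12]);print(T,get_obs()['opening']);go(T,Q)
A=Rm(get_obs()['orientation']); print(R.from_matrix(A.T@Q).as_euler('ZYX',degrees=True))
E
```

```text
[0.53763566 0.22644612 0.2170544 ] 0.04176712788401361
clock 5.1667 tcp [ 0.638  -0.2986  0.2632] rpy [-179.63    0.33 -152.03] shift cm(before turn) [-15.73  51.11   4.38] turn [  3.73 -24.39  18.29]
[ 18.63151083 -24.56783497  -0.27513256]
```

Request:
play_rows --pt "-0.5 1.7 0.1 0 0 0" --pt "-1.05 3.4 0.2 0 0 0" --pt "-1.05 3.4 0.2 0 0 0" --pt "-1.05 3.4 0.2 0 0 0" --pt "-1.05 3.4 0.2 0 0 0" --pt "-1.05 3.4 0.2 0 0 0" --pt "-1.05 3.4 0.2 0 0 0" --pt "-1.05 3.4 0.2 0 0 0" --pt "-1.05 3.4 0.2 0 0 0" --pt "-1.05 3.4 0.2 0 0 0" --pt "-1.05 3.4 0.2 0 0 0" --pt "-1.05 3.4 0.2 0 0 0" --pt "-1.05 3.4 0.2 0 0 0" --pt "-1.05 3.4 0.2 0 0 0" --pt "-1.05 3.4 0.2 0 0 0" --pt "-0.5 1.7 0.1 0 0 0" --pt "0 0 0 0 0 0"

```text
clock: 6.58
tool_pos: [0.5351, 0.2298, 0.2262]
orientation: [180.0, -0.0, -151.9]
force: [0.3, -0.7, -0.5]
opening: 0.0419
gripper_force: 29.9
```

Request:
play_rows --pt "0 0 0 0.7 -4.1 3.0" --pt "0 0 0 0.6 -4.1 3.1" --pt "0 0 0 0.6 -4.1 3.1" --pt "0 0 0 0.6 -4.1 3.1" --pt "0 0 0 0.6 -4 3" --pt "0 0 0 0.6 -4 3" --pt "0 0 0 0 0 0" --pt "0 0 0 0 0 0"

```text
clock: 7.25
tool_pos: [0.5359, 0.224, 0.2266]
orientation: [-179.9, 23.9, -170.0]
force: [0.0, -0.2, -0.8]
opening: 0.0421
gripper_force: 29.9
```

```bash
python3 - <<'E'
from h import *
p=[.4178,.2065,9.45]
s=snapshot('wrist')
T,Q=lane(p,[.19,0,.12]);go(T,Q)
for n in('scene','side','wrist'):
    if n!='wrist':snapshot(n)
    print(n,[(np.round(r['position'],4),round(r['score'],2)) for r in spot_point(n,'lane')])
im=s['frame'][:,:,::-1].copy()
for y,z in((-.037,.01),(-.031,.01),(.031,.01),(.037,.01)):
    P=[proj(s,lane(p,[x,y,z])[0]) for x in(0,.12)]
    cv2.line(im,*[(int(u),int(v)) for u,v in P],(0,0,255),1)
cv2.imwrite('pics/w2.png',im)
E
```

```text
clock 7.3 tcp [0.537  0.2252 0.2275] rpy [ 179.98   23.92 -170.06] shift cm(before turn) [0.34 0.12 0.99] turn [ 0.23 -1.08  0.45]
scene [(array([0.4181, 0.209 , 0.0279]), 0.96)]
side [(array([0.4184, 0.2112, 0.0272]), 0.72)]
wrist []
```

View pics/w2.png

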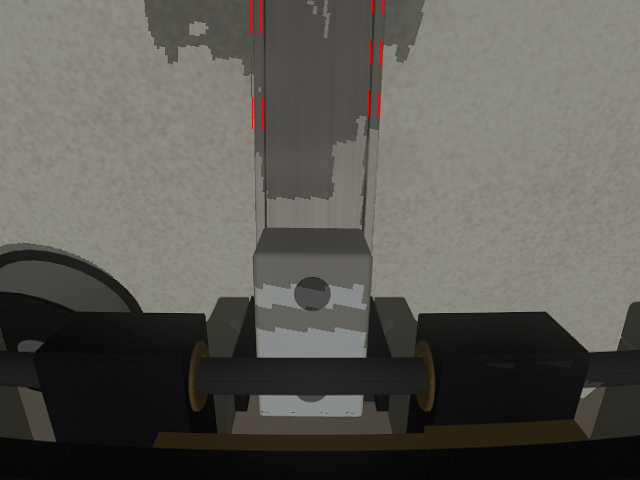

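The wrist picture shows the guides at x≈255 and x≈376 around row 150. They match the model lines to 1–2 px, and the housing is lined up and centred. I'll approach to about 6 mm above the deck.

Request:
play_rows --pt "0.34 0.2 0 0.2 -1.1 0.45" --pt "0 0 0 0 0 0" --pt "0 0 1 0 0 0" --pt "0 0 2 0 0 0" --pt "0 0 2 0 0 0" --pt "0 0 2 0 0 0" --pt "0 0 1 0 0 0" --pt "0 0 0.6 0 0 0" --pt "0 0 0.4 0 0 0" --pt "0 0 0 0 0 0" --pt "0 0 0 0 0 0" --pt "0 0 0 0 0 0"

```text
clock: 8.55
tool_pos: [0.5721, 0.2334, 0.1466]
orientation: [179.9, 24.9, -170.7]
force: [-0.5, 1.0, -0.6]
opening: 0.0417
gripper_force: 29.9
```

```bash
python3 - <<'E'
from h import *
p=[.4178,.2065,9.45]
T,Q=lane(p,[.19,0,.0338]);go(T,Q);print(get_obs()['force'])
s=snapshot('scene');t=snapshot('side')
for n in('scene','side'):print([(np.round((r['position']-lane(p,[0,0,0])[0])@lane(p,[0,0,0])[1]@np.diag([-1,1,-1]),4),round(r['score'],2)) for r in spot_point(n,'housing_mid')])
a=np.hstack([cv2.resize(c['frame'][y:y+150,x:x+100,::-1],(400,600),interpolation=cv2.INTER_CUBIC) for c,x,y in((s,365,70),(t,180,230))])
cv2.imwrite('pics/c3.png',a)
E
```

```text
clock 8.55 tcp [0.5721 0.2334 0.1466] rpy [ 179.87   24.92 -170.68] shift cm(before turn) [ 0.21 -0.12  0.75] turn [ 0.07 -0.08 -0.12]
[-0.47276415  0.95251972 -0.64476982]
[(array([ 0.1922, -0.0015,  0.0234]), 0.8), (array([ 0.083 , -0.6843, -0.0503]), 0.67), (array([ 0.0485, -0.8079, -0.0338]), 0.63)]
[]
```

View pics/c3.png

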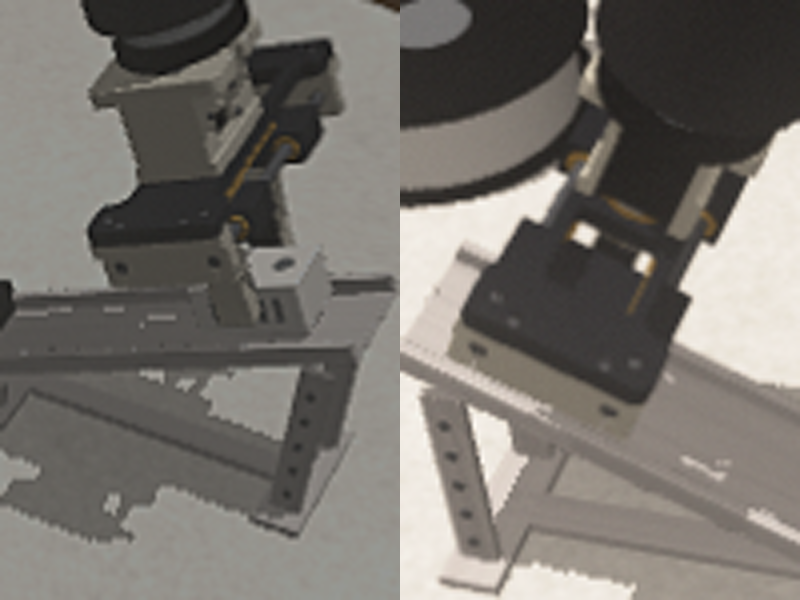

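The housing is held above the upper half of the slide, between the guides, just clear of the deck. I'll creep it down.

Request:
play_rows --pt "0 -0.05 0.2 0 0 0" --pt "0 0 0.2 0 0 0" --pt "0 0 0.1 0 0 0" --pt "0 0 0.1 0 0 0" --pt "0 0 0 0 0 0" --pt "0 0 0 0 0 0"

```text
clock: 9.25
tool_pos: [0.5748, 0.2327, 0.142]
orientation: [179.9, 24.6, -170.6]
force: [0.1, -0.1, -0.6]
opening: 0.0414
gripper_force: 29.9
```

Request:
play_rows --pt "0 0 0.1 0 0 0" --pt "0 0 0 0 0 0" --pt "0 0 0 0 0 0"

```text
clock: 9.5
tool_pos: [0.5753, 0.2328, 0.1415]
orientation: [179.9, 24.6, -170.6]
force: [0.4, 0.2, 0.1]
opening: 0.0419
gripper_force: 29.9
```

Request:
play_rows --pt "0 0 0.1 0 0 0" --pt "0 0 0 0 0 0" --pt "0 0 0 0 0 0"

```text
clock: 9.75
tool_pos: [0.5757, 0.2329, 0.1409]
orientation: [179.9, 24.6, -170.6]
force: [-0.4, -0.3, 0.1]
opening: 0.0417
gripper_force: 29.9
```

Request:
play_rows --pt "0 0 0.1 0 0 0" --pt "0 0 0 0 0 0" --pt "0 0 0 0 0 0"

```text
clock: 10.0
tool_pos: [0.5763, 0.233, 0.1406]
orientation: [179.9, 24.6, -170.6]
force: [-1.5, -0.5, 2.5]
opening: 0.0418
gripper_force: 29.9
```

Request:
play_rows --pt "0 0 0.1 0 0 0" --pt "0 0 0 0 0 0" --pt "0 0 0 0 0 0"

```text
clock: 10.25
tool_pos: [0.577, 0.2332, 0.1407]
orientation: [179.8, 24.6, -170.6]
force: [-5.6, -1.9, 8.9]
opening: 0.0419
gripper_force: 29.9
```

Contact came at the expected height, along the deck normal. I back off 1 mm and release.

Request:
play_rows --pt "0 0 -0.1 0 0 0" --pt "0 0 0 0 0 0" --pt "0 0 0 0 0 0"

```text
clock: 10.5
tool_pos: [0.5763, 0.2329, 0.1406]
orientation: [179.9, 24.5, -170.6]
force: [-2.6, -0.3, 1.9]
opening: 0.0419
gripper_force: 29.9
```

Request:
play_rows --pt "0 0 0 0 0 0" --pt "0 0 0 0 0 0" --pt "0 0 0 0 0 0" --pt "0 0 0 0 0 0" --pt "0 0 0 0 0 0" --pt "0 0 0 0 0 0" --pt "0 0 0 0 0 0" --pt "0 0 0 0 0 0" --pt "0 0 -1 0 0 0" --pt "0 0 -2 0 0 0" --pt "0 0 -2 0 0 0" --pt "0 0 -2 0 0 0" --pt "0 0 -2 0 0 0" --pt "0 0 -2 0 0 0" --pt "0 0 0 0 0 0" --grip 8.76

```text
clock: 11.75
tool_pos: [0.5315, 0.2265, 0.2449]
orientation: [179.6, 24.8, -170.6]
force: [0.7, 0.5, 0.7]
opening: 0.0876
gripper_force: 0.0
```

```bash
python3 - <<'E'
from h import *
p=[.4178,.2065,9.45]
s=snapshot('scene');t=snapshot('side')
for n in('scene','side'):print([(np.round((r['position']-lane(p,[0,0,0])[0])@lane(p,[0,0,0])[1]@np.diag([-1,1,-1]),4),round(r['score'],2)) for r in spot_point(n,'housing_mid')], [spot_point(n,k)[:1] for k in('short_housing_mid','hub_mid')])
a=np.hstack([cv2.resize(c['frame'][y:y+120,x:x+160,::-1],(400,300),interpolation=cv2.INTER_CUBIC) for c,x,y in((s,330,90),(t,190,290))])
a=np.vstack([a,cv2.resize(s['frame'][220:400,200:440,::-1],(400,300)).repeat(1,0) if 0 else np.hstack([cv2.resize(s['frame'][220:400,200:440,::-1],(400,300)),np.zeros((300,400,3),np.uint8)])])
cv2.imwrite('pics/c4.png',a)
E
```

```text
[(array([0.0343, 0.0013, 0.0189]), 0.86), (array([ 0.0793, -0.6853, -0.0503]), 0.59), (array([ 0.0447, -0.8078, -0.0313]), 0.57)] [[{'position': [0.5792, -0.1507, 0.0216], 'score': 0.95}], [{'position': [0.5143, -0.2847, 0.0221], 'score': 0.77}]]
[(array([0.0343, 0.0055, 0.0148]), 0.85), (array([ 0.0439, -0.8065, -0.0311]), 0.73), (array([ 0.0834, -0.686 , -0.0498]), 0.68), (array([-0.0013,  0.0057,  0.0025]), 0.22)] [[{'position': [0.5805, -0.1441, 0.0211], 'score': 0.57}], [{'position': [0.518, -0.2839, 0.0223], 'score': 0.58}]]
```

View pics/c4.png

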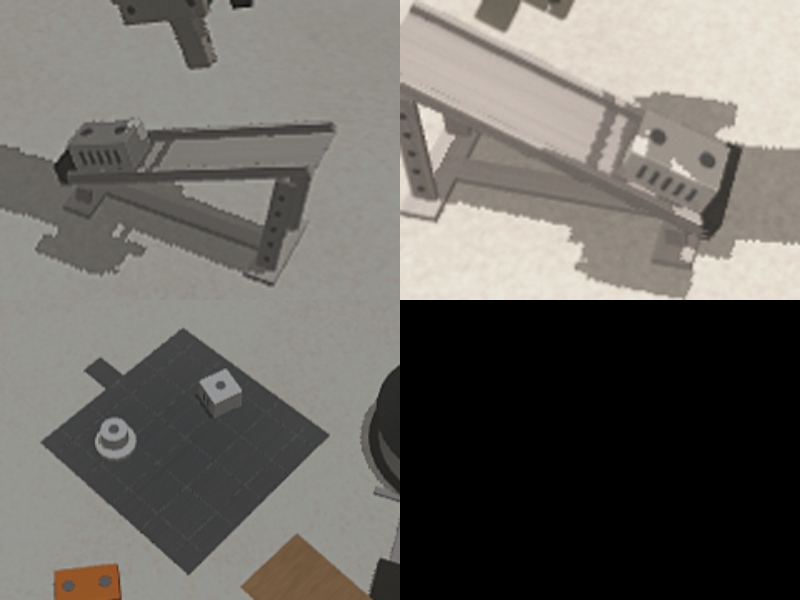

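The housing lies flat against the stop (lane x 34 mm), the other two prints have not moved, and the gripper is clear.

```bash
python3 -c "
from h import *
print(close_job())"
```

```text
the job is handed in; nothing more can be done
None
```

The white long housing was released on the upper half of the slide, slid down by itself and rests flat against the stop; the other two prints are where they were, and the job is handed in at about 12 s.

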